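# Gauge a kiln post cup and set the matching post

## Task

The kiln stand's front cup, the one nearest the robot, is still empty: take the depth rod out of its wooden block, lower it gently into the front cup until its tip rests lightly on the bottom for a moment, and stand the rod back in its block. Then lower the one spare post that will stand level with the two back posts into that cup, gently and in your grip all the way to the bottom, not dropped, and let go. Do not try the other two posts but leave them standing on the board, and do not disturb the porcelain cones, the bowl or the brush.

Things in the scene. Friction and masses are not known exactly. Their poses are not given: they have to be found in the camera images.
- slab: kiln base slab, buff refractory, 360 x 360 x 25 mm, fixed to the bench; origin at the centre of its underside, z up. On it, bedded fast, stand three outwardly alike buff post cups, 60 mm high: the empty front cup at x -100, y 0 mm and two back cups at x +100, y +120 and -120 mm, each already holding a fixed post, 28 mm across, whose top is 90 mm above the cup mouths. (Rules call the cups cup_a, cup_b, cup_c.)
- front_cup (a point): point at mouth level (85 mm above the bench) over the centre of the empty front cup's foot flange (104 mm round, 12 mm thick). The barrel, 62 mm across, with a vertical, flat-bottomed blind bore of 30 mm diameter in its middle, is a rough casting and stands 5 mm off this point, to an unknown side. The bore is 30, 38 or 46 mm deep, to be felt. A post of bore depth + 90 mm ends level with the back posts.
- board: wooden ware board, 240 x 240 x 18 mm, fixed to the bench; origin at the centre of its underside. The three spare posts and the rod's block stand on it in a 110 mm square pattern, order changing.
- post_short_center (a point): centre (half-way up) of the short spare post: buff refractory cylinder, 28 mm diameter, 120 mm long, ends bevelled 1.5 mm, one blue ring, about 155 g, standing upright on the board; z along the post.
- post_middle_center (a point): centre of the middle spare post: as the short one but 128 mm long, two blue rings, about 165 g.
- post_long_center (a point): centre of the long spare post: as the short one but 136 mm long, three blue rings, about 175 g.
- rod_block: dark wooden block 70 x 70 x 92 mm, fixed on the board (its top 110 mm above the bench), with an upright hole of 13 mm diameter, 88 mm deep, in the middle of its top; origin at the centre of its underside.
- rod_handle (a point): centre of the depth rod's wooden handle, 20 x 20 mm square and 50 mm tall (faces along this frame's x and y, z up along the rod). Below the handle a steel rod of 8 mm diameter sticks out 80 mm, so the tip is 105 mm below this point and the handle's top 25 mm above it. 60 g. The rod hangs upright in the block, the handle's flat underside resting on the block's top.
- rod_tip (a point): the flat lower tip of the depth rod, in its axis, 105 mm below the handle's centre.
- cone_tall: white fluted porcelain cone, 165 mm tall, 100 mm across the foot; origin at the centre of its foot. Bystander.
- cone_small: white fluted porcelain cone, 135 mm tall, 90 mm across the foot; origin at the centre of its foot. Bystander.
- wash_bowl: white ceramic bowl, 90 mm across, 45 mm tall; origin at the centre of its foot. Bystander.
- brush: wide brush, 190 mm long, lying on the bench; origin half-way along it on its underside, x from handle to bristles. Bystander.

How it is judged:
By the outcome, as a careful person would: the job done as asked, in the order asked, and still so for the second after the job is handed in, with the robot touching nothing.
It also fails if it takes over 72 s, if anything falls off the work surface, if the arm or the gripper's body presses on something with over 40 N, if the wrist force passes 120 N, or if a joint passes its speed limit or range.

## Robot

A 6-joint arm with a two-finger parallel gripper is mounted at the origin on the work surface. World frame = base frame: x ahead of the robot, y to its left, z up, the work surface at z = 0. Lengths are in m, angles in rad, forces in N, time in s.
With the tool pointing down it reaches from about 0.375 to 0.9 m from the base axis. Payload 3.1 kg.
Tool frame: the origin (TCP) lies on the front face of the gripper's body, between the roots of the fingers; the fingertips stand 73 mm ahead of it and the grasp point (between the pads) lies 54 mm ahead of it (manip.tips_ahead is the distance from the TCP to the fingertips, in m); z points along the fingers, y is the line along which they close (so a half turn about z gives the same grasp; the last joint's range is limited). The gripper opens to 85 mm and grips with 20 to 120 N. Pads are 22 mm wide; open, the fingers measure 114 mm over their backs; the gripper's body (76 mm by 85 mm) begins 54 mm behind the grasp point. The pads swing forward as they close: fully open they stand 13 mm farther back than shut.
Start: joints at [-1.327, 0.527, 1.433, -0, 1.181, -0.178], TCP at [0.256, -0.57, 0.304] pointing down, gripper open.
Joint ranges: [-3.08, 3.08], [-0.75, 2.2], [0.22, 2.44], [-1.43, 4.57], [0, 2.65], [-2.85, 2.85]. Speed limits (rad/s): [2.79, 2.79, 3.14, 3.14, 3.14, 3.14].

## Interface

Orientations are given as a unit quaternion [x, y, z, w].
In Python, from station import sense, eyes, workorder, manip gives the robot as it stands.
- The arm moves only by the shell command python3 -m inch 'ROWS' [OPENING] [FORCE]. ROWS is JSON, a list of rows, each an object of numbers: "dx", "dy", "dz": the shift along the tool's x, y, z in cm; "wx", "wy", "wz": the turn, a rotation vector about the tool's x, y, z in degrees. In form: [{"dx": .., "dy": .., "dz": .., "wx": .., "wy": .., "wz": ..}, ...]. A call has 1 to 10 rows; each row shifts and turns the commanded pose from where the row before left it, along the tool's axes as they then stand; what a row does not reach is not made up. A row lasts 1/8 s, in which the tool goes at most 62.5 mm and 10.7 degrees, less where a joint would pass 70% of its speed; a pose out of reach is approached as far as the arm can. A call with a gripper value outside its range is refused whole. OPENING is the opening, from 0 (shut) to 1 (fully open), set as the call begins (- or left out, the last holds). The fingers move at their own pace and stop on an object; FORCE is the grip in N (left out, the last holds). Time passes only in rows, so rows that do not move let the fingers close. It gives the time, the measured TCP pose, the force, the opening and the grip force at its end, in the units of the state.
- sense(): the state, without advancing time (a new reading comes with each control period).
- eyes.snapshot(name): name is "scene" or "top" or "wrist"; returns the picture (480x640x3 uint8, red, green, blue); there is no depth.
- eyes.camera_params(name): a dict with "fx", "fy", "cx", "cy" (pixels), "rvec" (rotation vector, rad) and "tvec" (3), from world to camera coordinates, as OpenCV has them. Camera axes: x right, y down, z forward; pixel columns grow to the right and rows downward; lengths in m; the calibration is good to about 2 mm. The wrist camera is an equidistant fisheye: a pixel r from the principal point sees the ray r / f radians off the axis. A picture is of the moment at which its call begins: read the wrist's pose just before it. camera_params takes no time and is no camera call; for the wrist camera it gives the pose at the moment of the call.
- workorder.sign_off(): hands the job in; it is judged then, once.
The state is a dict: "t": time; "q": joint angles; "qd": joint speeds; "tau": joint torques, N m; "tcp_pos": TCP position; "tool_rot": TCP orientation; "force": force on the tool from outside, world axes, zero at the start; "ft_torque": the same for the moment, N m; "finger_gap": opening from 0.0 (shut) to 1.0 (fully open); "gripper_force": force on a finger pad.
Only numpy, scipy, OpenCV 4.12 (cv2) and the standard library are available. Lean on these libraries where they do the work, as an engineer would, in place of code of your own. Each camera call takes 0.05 s, during which the arm holds its last target. There are 200 camera calls.

## Working session

There is one attempt and no reset: what is moved stays moved. The work goes in short steps, Python scripts to look and compute and a shell command to move; the robot and the scene stay as the last step left them, time stands still between calls to the robot, and variables do not carry over. Pictures are saved under pics/ and viewed, at most 10 in all, crops included, and the job is handed in when it is done.

```bash
ls; mkdir -p pics
python3 - <<'E'
from station import sense, eyes, manip
import cv2
for n in ["scene","top"]:
    im=eyes.snapshot(n); cv2.imwrite(f"pics/{n}0.png",im[:,:,::-1]); p=eyes.camera_params(n); print(n,p)
print(sense()); print(manip.tips_ahead)
E
```

```text
pics
scene {'fx': 509.2634523806053, 'fy': 509.2634523806053, 'cx': 312.23188299505665, 'cy': 236.7542115804257, 'rvec': array([ 2.1068731 ,  0.91722183, -0.44518941]), 'tvec': array([-0.41900908, -0.12698693,  1.6023821 ])}
top {'fx': 587.5961063258284, 'fy': 587.5961063258284, 'cx': 320.68426415277014, 'cy': 235.3531596017239, 'rvec': array([ 2.15932742, -2.18016536,  0.07479846]), 'tvec': array([0.09700557, 0.51664568, 1.54779073])}
{'t': 0.1, 'q': array([-1.32751858e+00,  5.28355136e-01,  1.43373982e+00, -1.92826098e-05,
        1.18143677e+00, -1.78498550e-01]), 'qd': array([-0.00024425, -0.00381644, -0.00200588,  0.00142708, -0.00073786,
       -0.0007826 ]), 'tau': array([ 2.96102680e-04, -4.43305206e+01, -1.78587019e+01, -1.37480170e-04,
        3.89045643e-03,  3.75044678e-06]), 'tcp_pos': array([ 0.25576615, -0.56972697,  0.30305338]), 'tool_rot': array([ 9.77844158e-01,  2.09331945e-01, -4.03088233e-05, -9.68738235e-04]), 'force': array([ 0.65502876, -0.37355278, -0.61448395]), 'ft_torque': array([ 0.02202646, -0.04550251, -0.02625818]), 'gripper_force': 0.0, 'finger_gap': 1.0032723662105592}
0.0726
```

View pics/scene0.png

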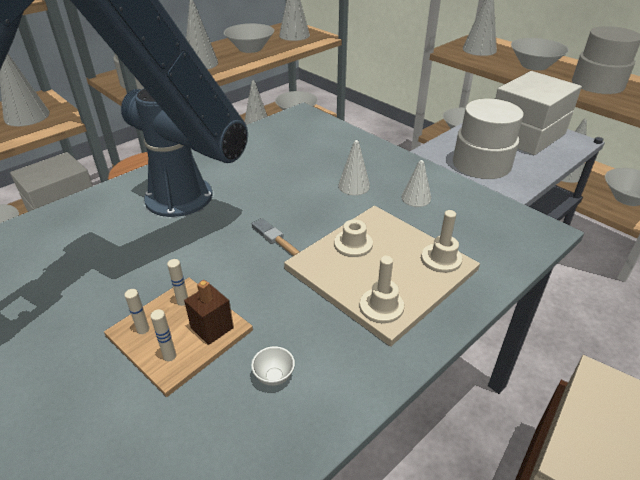

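View pics/top0.png

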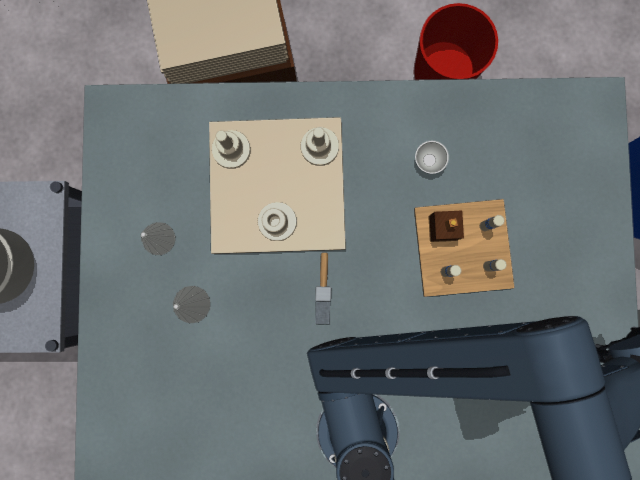

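The scene shows the block with the rod at (209,312), the posts at (177,283), (137,310) and (164,335), and the cup at (354,237). The top view shows the front cup at (277,220), the block at (447,226) and the posts at (497,222), (498,266) and (453,271). Next I need enlarged crops of the cup and board.

```bash
cat > h.py <<'E'
import numpy as np, cv2
from station import sense, eyes, manip
from scipy.spatial.transform import Rotation as R
def px2w(name,u,v,z,p=None):
    p=p or eyes.camera_params(name)
    M=R.from_rotvec(p["rvec"]).as_matrix(); c=-M.T@p["tvec"]
    d=np.array([(u-p["cx"])/p["fx"],(v-p["cy"])/p["fy"],1.])
    if name=="wrist":
        r=np.hypot(d[0],d[1]); s=np.sin(r)/r if r>1e-9 else 1.; d=np.array([d[0]*s,d[1]*s,np.cos(r)])
    d=M.T@d
    return c+d*(z-c[2])/d[2]
def w2px(name,X,p=None):
    p=p or eyes.camera_params(name)
    x=R.from_rotvec(p["rvec"]).as_matrix()@np.array(X)+p["tvec"]
    if name=="wrist":
        r=np.hypot(x[0],x[1]); t=np.arctan2(r,x[2]); x=np.array([x[0]/r*t,x[1]/r*t,1])
    return np.array([x[0]/x[2]*p["fx"]+p["cx"],x[1]/x[2]*p["fy"]+p["cy"]])
def tool():
    s=sense(); return s["tcp_pos"],R.from_quat(s["tool_rot"])
def go(target, yaw=None):
    """tool-frame cm shift to world TCP target; residual rotation to pointing straight down with tool-y at yaw"""
    p,r=tool(); print("shift cm",np.round(r.inv().apply(np.array(target)-p)*100,2))
    if yaw is not None:
        best=None
        for k in (0,np.pi):
            y=np.array([np.cos(yaw+k),np.sin(yaw+k),0]); z=np.array([0,0,-1.]); 
            T=R.from_matrix(np.column_stack([np.cross(y,z),y,z])); v=(r.inv()*T).as_rotvec(degrees=True)
            if best is None or np.linalg.norm(v)<np.linalg.norm(best): best=v
        print("rotvec deg",np.round(best,2))
E
python3 - <<'E'
from h import *
im=cv2.imread("pics/top0.png")
a=cv2.resize(im[185:255,235:335],None,fx=4,fy=4,interpolation=cv2.INTER_CUBIC)
b=cv2.resize(im[190:300,410:520],None,fx=4,fy=4,interpolation=cv2.INTER_CUBIC)
c=np.zeros((440,800,3),np.uint8); c[:280,:360]=a[:,:360]; c[:440,360:]=b
cv2.imwrite("pics/crop0.png",c)
s=[px2w("top",*q,.025)[:2] for q in [(210,122),(341,118),(345,249),(212,253)]]
print(np.round(s,4),np.mean(s,0))
b=[px2w("top",*q,.018)[:2] for q in [(415,207),(504,200),(514,288),(424,296)]]
print(np.round(b,4),np.mean(b,0))
print("cup mouth",px2w("top",277,220,.085),"brush",px2w("top",323,290,0), px2w("top",323,255,0))
for q in [(497,222),(498,266),(453,271)]: print(px2w("top",*q,.146))
print(px2w("top",453,223,.160))
print(px2w("top",431,157,.03),px2w("top",141,239,.165),px2w("top",174,307,.135))
print(np.linalg.norm(px2w("top",460,320,0)[:2]))
E
```

```text
[[0.8303 0.3907]
 [0.8365 0.034 ]
 [0.4802 0.0276]
 [0.4731 0.3828]] [0.6550212  0.20876391]
[[ 0.5918 -0.1618]
 [ 0.608  -0.4002]
 [ 0.3729 -0.4183]
 [ 0.3538 -0.1803]] [ 0.48162338 -0.29015354]
cup mouth [0.55308252 0.20322201 0.085     ] brush [0.37188881 0.08748955 0.        ] [0.46613028 0.0866211  0.        ]
[ 0.53542244 -0.34314513  0.146     ]
[ 0.42749597 -0.34186501  0.146     ]
[ 0.4163376 -0.2321592  0.146    ]
[ 0.53264106 -0.23252529  0.16      ]
[ 0.72486844 -0.20595321  0.03      ] [0.50096102 0.52859881 0.165     ] [0.33433278 0.45359955 0.135     ]
0.40055676209504876
```

View pics/crop0.png

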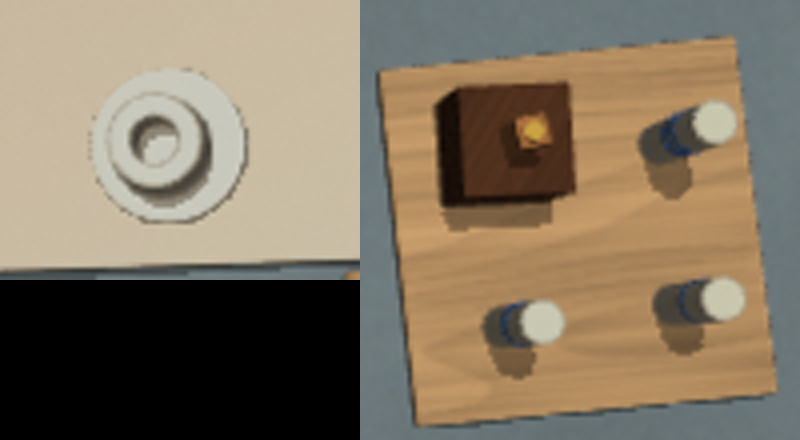

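The crop shows the cup rim centred at about (274.7,220.2) in the full picture, on a flange at (277,221). The rod handle is in the block, and its yaw can't be read from here. I'll move over the rod and look with the wrist camera.

Run:
```python
from h import *
go([.51,-.25,.33],np.radians(-85.6)); p=eyes.camera_params("wrist"); t,r=tool()
M=R.from_rotvec(p["rvec"]).as_matrix(); c=-M.T@p["tvec"]; print(p["fx"],p["cx"],p["cy"],"cam in tool",r.inv().apply(c-t),(r.inv().as_matrix()@M.T).round(3))
```

```text
shift cm [ 36.29 -18.77  -2.65]
rotvec deg [-0.11  0.   19.77]
371.64829954431775 322.44973246272275 241.56504446084244 cam in tool [ 0.06549171  0.00060801 -0.07058429] [[ 0.001 -0.965 -0.261]
 [ 1.     0.001  0.   ]
 [-0.    -0.261  0.965]]
```

```bash
python3 -m inch '[{"dx":3.6,"dy":-1.9,"dz":-0.5},{"dx":4.6,"dy":-2.4,"dz":-0.5},{"dx":4.6,"dy":-2.4,"dz":-0.5},{"dx":4.6,"dy":-2.4,"dz":-0.5},{"dx":4.6,"dy":-2.4,"dz":-0.3},{"dx":4.6,"dy":-2.4,"dz":-0.3},{"dx":4.6,"dy":-2.4},{"dx":4.6,"dy":-2.4},{"wz":9.9},{"wz":9.9}]' 1; python3 -m inch '[{},{}]'
python3 - <<'E'
from h import *
p=eyes.camera_params("wrist"); im=eyes.snapshot("wrist"); cv2.imwrite("pics/w1.png",im[:,:,::-1])
np.save("w1.npy",np.r_[p["rvec"],p["tvec"]]); print(sense()["tcp_pos"],sense()["force"])
go([.5326,-.2325,.33],np.radians(-85.6))
E
```

```text
[ 0.25578419 -0.56980712  0.30314154] [ 0.06601569 -0.2377015   0.58978276]
shift cm [ 39.06 -19.45  -2.64]
rotvec deg [-0.1  -0.   19.76]invalid input at $[0]: expected keys dx, dy, dz, wx, wy, wz
invalid input at $[0]: expected keys dx, dy, dz, wx, wy, wz
```

View pics/w1.png

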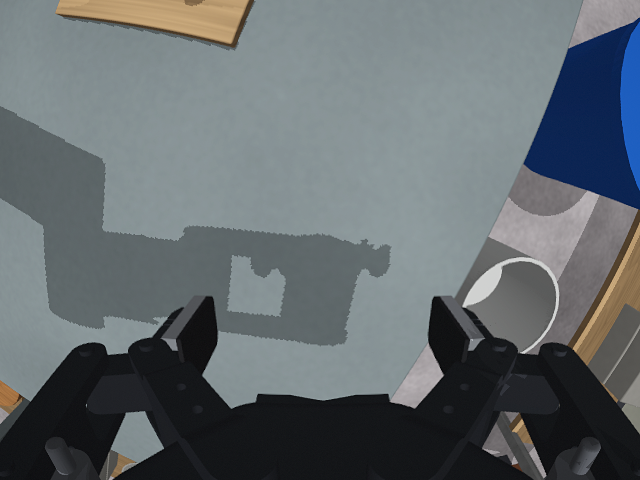

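The rows were refused because every row needs all six keys, so the arm didn't move. This view shows only the board corner at (150,20). I'll retype the rows in full.

```bash
python3 -m inch '[{"dx":3.6,"dy":-1.9,"dz":-0.5,"wx":0,"wy":0,"wz":0},{"dx":4.6,"dy":-2.4,"dz":-0.5,"wx":0,"wy":0,"wz":0},{"dx":4.6,"dy":-2.4,"dz":-0.5,"wx":0,"wy":0,"wz":0},{"dx":4.6,"dy":-2.4,"dz":-0.5,"wx":0,"wy":0,"wz":0},{"dx":4.6,"dy":-2.4,"dz":-0.3,"wx":0,"wy":0,"wz":0},{"dx":4.6,"dy":-2.4,"dz":-0.3,"wx":0,"wy":0,"wz":0},{"dx":4.6,"dy":-2.4,"dz":0,"wx":0,"wy":0,"wz":0},{"dx":4.6,"dy":-2.4,"dz":0,"wx":0,"wy":0,"wz":0},{"dx":0,"dy":0,"dz":0,"wx":0,"wy":0,"wz":9.9},{"dx":0,"dy":0,"dz":0,"wx":0,"wy":0,"wz":9.9}]' 1; python3 -m inch '[{"dx":0,"dy":0,"dz":0,"wx":0,"wy":0,"wz":0},{"dx":0,"dy":0,"dz":0,"wx":0,"wy":0,"wz":0}]'
python3 - <<'E'
from h import *
p=eyes.camera_params("wrist"); im=eyes.snapshot("wrist"); cv2.imwrite("pics/w2.png",im[:,:,::-1])
np.save("w2.npy",np.r_[p["rvec"],p["tvec"]]); print(sense()["tcp_pos"],sense()["force"])
go([.5326,-.2325,.33],np.radians(-85.6))
E
```

```text
t: 1.4
tcp_pos: [0.5063, -0.2518, 0.3296]
tool_rot: [0.999, 0.036, -0.0, -0.0]
force: [0.7, -0.2, -0.4]
finger_gap: 0.999
gripper_force: 0.0
t: 1.65
tcp_pos: [0.5058, -0.2531, 0.3297]
tool_rot: [0.999, 0.039, -0.0, -0.0]
force: [0.0, -0.3, -0.2]
finger_gap: 1.004
gripper_force: 0.0
[ 0.50579116 -0.253179    0.32979468] [ 0.12458785 -0.87272584  0.0936059 ]
shift cm [ 2.83 -1.85 -0.02]
rotvec deg [-0.01  0.01  0.05]
```

View pics/w2.png

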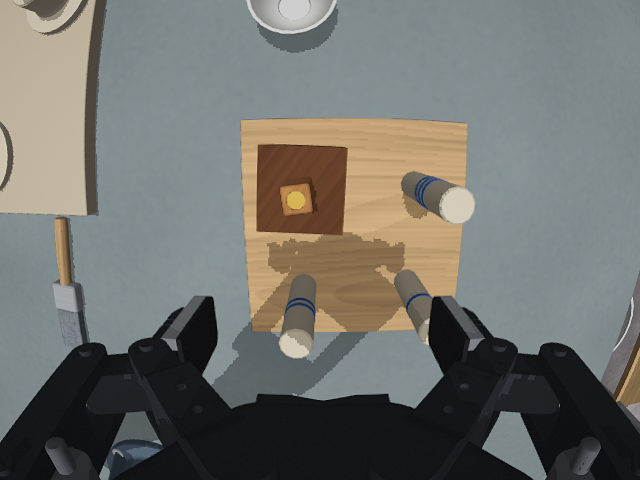

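The wrist view shows the block top at (258–347,145–234) and the handle's yellow knob at (296,200), turned slightly. The three-ring long post has its top at (457,205), the two-ring middle post at (296,345), and the one-ring short post near (415,300).

Run:
```python
from h import *
a=np.load("w2.npy"); p=eyes.camera_params("wrist"); p["rvec"],p["tvec"]=a[:3],a[3:]
im=cv2.imread("pics/w2.png"); 
sub=im[178:222,274:322]; hsv=cv2.cvtColor(sub,cv2.COLOR_BGR2HSV)
dot=cv2.inRange(hsv,(22,150,150),(35,255,255)); m=cv2.inRange(hsv,(10,120,120),(35,255,255))
for k in (dot,m):
    c=max(cv2.findContours(k,0,2)[0],key=cv2.contourArea); r=cv2.minAreaRect(c); (u,v)=r[0]; print(r, cv2.contourArea(c), px2w("wrist",u+274,v+178,.16,p))
    b=cv2.boxPoints(r)+[274,178]; W=np.array([px2w("wrist",*q,.16,p)[:2] for q in b]); d=W[1]-W[0]; e=W[2]-W[1]; print(np.linalg.norm(d),np.linalg.norm(e),np.degrees(np.arctan2(d[1],d[0])),np.degrees(np.arctan2(e[1],e[0])))
b=[px2w("wrist",*q,.11,p)[:2] for q in [(258,145),(347,148),(343,234),(257,232)]]; print("block",np.mean(b,0).round(4)); b=np.array(b); print(b.round(4))
print("long",px2w("wrist",457,205,.154,p),"mid",px2w("wrist",296,345,.146,p))
cv2.imwrite("pics/hc.png",cv2.resize(im[135:245,245:360],None,fx=5,fy=5,interpolation=cv2.INTER_CUBIC))
```

```text
((22.0, 22.0), (16.0, 16.0), 90.0) 201.5 [ 0.53320996 -0.23440838  0.16      ]
0.010459399612975538 0.010602776501678415 -85.82338237988243 -175.997597188068
((21.70769500732422, 21.161537170410156), (29.768335342407227, 29.892370223999023), 82.87498474121094) 814.5 [ 0.53375046 -0.23418059  0.16      ]
0.019509736733365538 0.019670255233070606 -78.74782549830175 -168.75689497094956
block [ 0.5334 -0.2347]
[[ 0.5668 -0.1986]
 [ 0.5693 -0.2679]
 [ 0.5006 -0.2709]
 [ 0.4968 -0.2013]]
long [ 0.53883697 -0.34594993  0.154     ] mid [ 0.41661775 -0.24003903  0.146     ]
```

View pics/hc.png

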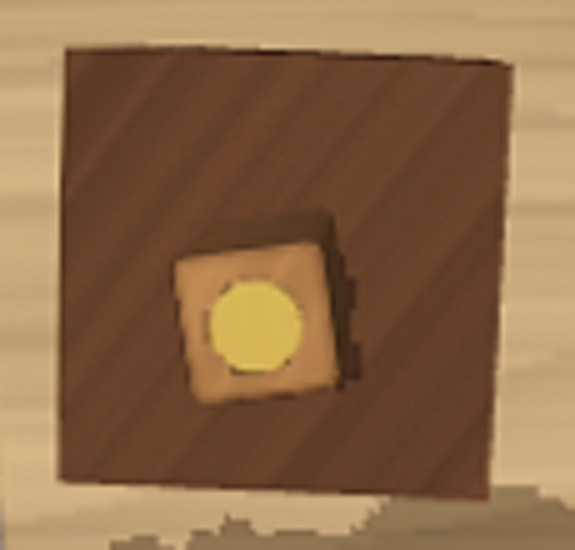

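The crop confirms the handle's yaw is about 11° and its centre is at (0.5335,-0.2343). Working out the approach.

Run:
```python
from h import *
go([.5335,-.2343,.194],np.radians(-78.75))
```

```text
shift cm [ 2.91 -1.66 13.58]
rotvec deg [-0.01  0.01 -6.8 ]
```

```bash
python3 -m inch '[{"dx":1.5,"dy":-0.8,"dz":1.0,"wx":0,"wy":0,"wz":0},{"dx":1.4,"dy":-0.85,"dz":3.0,"wx":0,"wy":0,"wz":0},{"dx":0,"dy":0,"dz":3.0,"wx":0,"wy":0,"wz":-6.8},{"dx":0,"dy":0,"dz":2,"wx":0,"wy":0,"wz":0},{"dx":0,"dy":0,"dz":0,"wx":0,"wy":0,"wz":0}]' 0.6
python3 - <<'E'
from h import *
go([.5335,-.2343,.194],np.radians(-78.75))
E
```

```text
t: 2.33
tcp_pos: [0.5333, -0.2332, 0.2376]
tool_rot: [0.995, 0.098, -0.002, -0.002]
force: [0.0, 0.0, 0.3]
finger_gap: 0.603
gripper_force: 0.0
shift cm [0.02 0.13 4.36]
rotvec deg [-0.21  0.18 -0.04]
```

```bash
python3 -m inch '[{"dx":0,"dy":0.05,"dz":2.0,"wx":0,"wy":0,"wz":0},{"dx":0,"dy":0,"dz":1.5,"wx":0,"wy":0,"wz":0},{"dx":0,"dy":0,"dz":0.8,"wx":0,"wy":0,"wz":0},{"dx":0,"dy":0,"dz":0,"wx":0,"wy":0,"wz":0},{"dx":0,"dy":0,"dz":0,"wx":0,"wy":0,"wz":0}]'
python3 - <<'E'
from h import *
go([.5335,-.2343,.194],np.radians(-78.75))
E
python3 -m inch '[{"dx":0,"dy":0,"dz":0,"wx":0,"wy":0,"wz":0},{"dx":0,"dy":0,"dz":0,"wx":0,"wy":0,"wz":0},{"dx":0,"dy":0,"dz":0,"wx":0,"wy":0,"wz":0},{"dx":0,"dy":0,"dz":0,"wx":0,"wy":0,"wz":0}]' 0.12 40
```

```text
t: 2.95
tcp_pos: [0.534, -0.235, 0.1974]
tool_rot: [0.995, 0.097, 0.0, 0.0]
force: [-0.2, 0.9, -0.4]
finger_gap: 0.598
gripper_force: 0.0
shift cm [-0.04 -0.08  0.34]
rotvec deg [ 0.04 -0.05 -0.09]
t: 3.45
tcp_pos: [0.5339, -0.235, 0.1974]
tool_rot: [0.995, 0.097, 0.0, 0.0]
force: [-0.8, -0.3, 3.1]
finger_gap: 0.229
gripper_force: 40.8
```

```bash
python3 -m inch '[{"dx":0,"dy":0,"dz":-1,"wx":0,"wy":0,"wz":0},{"dx":0,"dy":0,"dz":-2,"wx":0,"wy":0,"wz":0},{"dx":0,"dy":0,"dz":-3,"wx":0,"wy":0,"wz":0},{"dx":0,"dy":0,"dz":-3,"wx":0,"wy":0,"wz":0},{"dx":0,"dy":0,"dz":-2.3,"wx":0,"wy":0,"wz":0},{"dx":0,"dy":0,"dz":0,"wx":0,"wy":0,"wz":0},{"dx":0,"dy":0,"dz":0,"wx":0,"wy":0,"wz":0}]'
python3 - <<'E'
from h import *
print(sense()["force"])
c=px2w("top",274.7,220.2,.085); print(c)
print("flange",px2w("top",277.2,221.2,.037))
go([c[0]-.03,c[1],.315],np.radians(-78.75+50)); 
go([c[0]-.03,c[1],.315],np.radians(-90));
E
```

```text
t: 4.32
tcp_pos: [0.5332, -0.2345, 0.3091]
tool_rot: [0.995, 0.097, -0.001, -0.001]
force: [1.4, -0.7, -0.3]
finger_gap: 0.229
gripper_force: 40.4
[ 1.41047122 -0.7291335  -0.27361089]
[0.55262819 0.20915643 0.085     ]
flange [0.55529086 0.20705965 0.037     ]
shift cm [  7.56 -43.73  -0.55]
rotvec deg [-1.000e-01  3.000e-02 -5.008e+01]
shift cm [  7.56 -43.73  -0.55]
rotvec deg [-0.06  0.08 11.17]
```

```bash
python3 -m inch '[{"dx":0.4,"dy":-2.5,"dz":-0.2,"wx":0,"wy":0,"wz":0},{"dx":0.8,"dy":-4.8,"dz":-0.3,"wx":0,"wy":0,"wz":0},{"dx":0.9,"dy":-5.2,"dz":0,"wx":0,"wy":0,"wz":0},{"dx":0.9,"dy":-5.2,"dz":0,"wx":0,"wy":0,"wz":0},{"dx":0.9,"dy":-5.2,"dz":0,"wx":0,"wy":0,"wz":0},{"dx":0.9,"dy":-5.2,"dz":0,"wx":0,"wy":0,"wz":0},{"dx":0.9,"dy":-5.2,"dz":0,"wx":0,"wy":0,"wz":0},{"dx":0.9,"dy":-5.2,"dz":0,"wx":0,"wy":0,"wz":0},{"dx":0.7,"dy":-3.7,"dz":0,"wx":0,"wy":0,"wz":0},{"dx":0.3,"dy":-1.5,"dz":0,"wx":0,"wy":0,"wz":0}]'
python3 -m inch '[{"dx":0,"dy":0,"dz":0,"wx":0,"wy":0,"wz":0},{"dx":0,"dy":0,"dz":0,"wx":0,"wy":0,"wz":0},{"dx":0,"dy":0,"dz":0,"wx":0,"wy":0,"wz":0}]'
python3 - <<'E'
from h import *
p=eyes.camera_params("wrist"); im=eyes.snapshot("wrist"); cv2.imwrite("pics/w3.png",im[:,:,::-1])
np.save("w3.npy",np.r_[p["rvec"],p["tvec"]]); t=sense()["tcp_pos"]; print(t,sense()["force"])
print(w2px("wrist",[.5526,.2092,.085],p), w2px("wrist",t-[0,0,.1674],p))
E
```

```text
t: 5.58
tcp_pos: [0.5218, 0.2114, 0.3139]
tool_rot: [0.995, 0.099, -0.001, -0.0]
force: [-0.1, -0.0, -0.8]
finger_gap: 0.229
gripper_force: 40.3
t: 5.95
tcp_pos: [0.5238, 0.2073, 0.3148]
tool_rot: [0.995, 0.096, -0.0, 0.0]
force: [-0.1, 0.2, -0.4]
finger_gap: 0.231
gripper_force: 40.3
[0.52382559 0.20740018 0.3149191 ] [ 0.08193169 -0.3627118  -0.8856533 ]
[325.89697807 188.759573  ] [321.00736463 243.1896817 ]
```

View pics/w3.png

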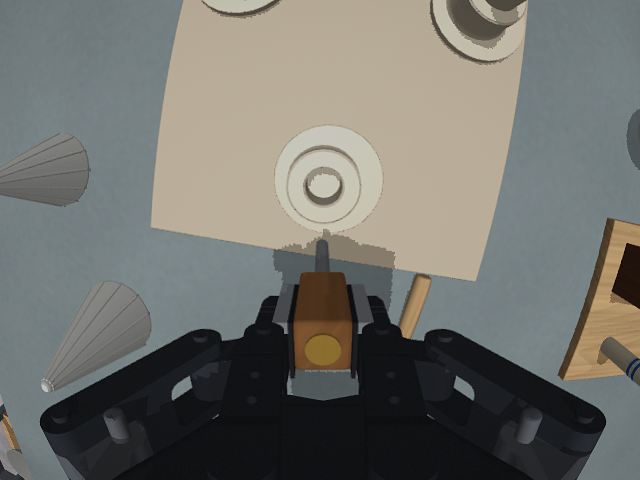

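The wrist view shows the cup rim centred near (324,184), with the bore about (304–342,167–205). The rod tip hangs at about (322,238). I'll fit the rim and bore circles numerically.

```bash
cat >> h.py <<'E'
def fitcircle(name,gray,p,c0,z,radii,span=.006,step=.0003):
    """centre in world whose projected circles sit on the strongest edges (per-radius gain signed-free)"""
    g=cv2.GaussianBlur(gray.astype(np.float32),(0,0),0.8); th=np.linspace(0,2*np.pi,120,endpoint=False); out=[]
    M=R.from_rotvec(p["rvec"]).as_matrix()
    def samp(c,r):
        X=np.column_stack([c[0]+r*np.cos(th),c[1]+r*np.sin(th),np.full(120,z)])@M.T+p["tvec"]
        if name=="wrist":
            q=np.hypot(X[:,0],X[:,1]); k=np.arctan2(q,X[:,2])/q
        else: k=1/X[:,2]
        u=(X[:,0]*k*p["fx"]+p["cx"]).astype(np.float32); v=(X[:,1]*k*p["fy"]+p["cy"]).astype(np.float32)
        return cv2.remap(g,u[None],v[None],cv2.INTER_LINEAR)[0]
    n=int(span/step); best=(0,None)
    for i in range(-n,n+1):
        for j in range(-n,n+1):
            c=(c0[0]+i*step,c0[1]+j*step)
            s=sum(np.mean(np.minimum(abs(samp(c,r+.001)-samp(c,r-.001)),40)) for r in radii)
            if s>best[0]: best=(s,c)
    return best
E
python3 - <<'E'
from h import *
a=np.load("w3.npy"); p=eyes.camera_params("wrist"); p["rvec"],p["tvec"]=a[:3],a[3:]
g=cv2.imread("pics/w3.png",0); c0=px2w("wrist",324,184.5,.085,p); print(c0)
for rr in ([.031],[.015],[.031,.015]): print("w",rr,fitcircle("wrist",g,p,c0,.085,rr))
f=fitcircle("wrist",g,p,c0,.037,[.052]); print("flange w",f)
t=cv2.imread("pics/top0.png",0);pt=eyes.camera_params("top")
for z,rr in ((.085,[.031]),(.085,[.015]),(.085,[.031,.015]),(.037,[.052])): print("t",z,rr,fitcircle("top",t,pt,c0,z,rr))
s=cv2.imread("pics/scene0.png",0);pt=eyes.camera_params("scene")
for z,rr in ((.085,[.031]),(.085,[.015]),(.085,[.031,.015]),(.037,[.052])): print("s",z,rr,fitcircle("scene",s,pt,c0,z,rr))
go([c0[0],c0[1],.2674],np.radians(-78.75))
E
```

```text
[0.55572735 0.21138569 0.085     ]
w [0.031] (np.float32(27.992474), (np.float64(0.5563273520424791), np.float64(0.21228569441956427)))
w [0.015] (np.float32(34.882698), (np.float64(0.555127352042479), np.float64(0.21168569441956425)))
w [0.031, 0.015] (np.float32(57.831627), (np.float64(0.556027352042479), np.float64(0.21198569441956425)))
flange w (np.float32(11.396976), (np.float64(0.555727352042479), np.float64(0.20538569441956425)))
t 0.085 [0.031] (np.float32(15.850831), (np.float64(0.555727352042479), np.float64(0.21438569441956426)))
t 0.085 [0.015] (np.float32(20.953112), (np.float64(0.5554273520424791), np.float64(0.21408569441956427)))
t 0.085 [0.031, 0.015] (np.float32(36.76806), (np.float64(0.555727352042479), np.float64(0.21438569441956426)))
t 0.037 [0.052] (np.float32(6.835275), (np.float64(0.555127352042479), np.float64(0.20538569441956425)))
s 0.085 [0.031] (np.float32(13.770554), (np.float64(0.555127352042479), np.float64(0.21078569441956427)))
s 0.085 [0.015] (np.float32(23.578094), (np.float64(0.555127352042479), np.float64(0.20988569441956426)))
s 0.085 [0.031, 0.015] (np.float32(37.16191), (np.float64(0.555127352042479), np.float64(0.21018569441956425)))
s 0.037 [0.052] (np.float32(12.98528), (np.float64(0.557227352042479), np.float64(0.20658569441956426)))
shift cm [3.21 0.22 4.75]
rotvec deg [ 0.01  0.01 -0.19]
```

```bash
python3 -m inch '[{"dx":1.5,"dy":0.1,"dz":0,"wx":0,"wy":0,"wz":0},{"dx":1.6,"dy":0.05,"dz":1.0,"wx":0,"wy":0,"wz":0},{"dx":0,"dy":0,"dz":2.0,"wx":0,"wy":0,"wz":0},{"dx":0,"dy":0,"dz":1.5,"wx":0,"wy":0,"wz":0},{"dx":0,"dy":0,"dz":0,"wx":0,"wy":0,"wz":0},{"dx":0,"dy":0,"dz":0,"wx":0,"wy":0,"wz":0}]'
python3 - <<'E'
from h import *
go([.5556,.2120,.2274],np.radians(-78.75)); print(sense()["force"])
E
```

```text
t: 6.75
tcp_pos: [0.5548, 0.2132, 0.2701]
tool_rot: [0.995, 0.097, 0.0, -0.0]
force: [0.2, 0.0, -0.5]
finger_gap: 0.229
gripper_force: 40.4
shift cm [0.06 0.14 4.27]
rotvec deg [-0.   -0.03 -0.08]
[ 0.21433857  0.02118676 -0.47401966]
```

```bash
python3 -m inch '[{"dx":0.06,"dy":0.14,"dz":1.0,"wx":0,"wy":0,"wz":0},{"dx":0,"dy":0,"dz":1.2,"wx":0,"wy":0,"wz":0},{"dx":0,"dy":0,"dz":1.0,"wx":0,"wy":0,"wz":0},{"dx":0,"dy":0,"dz":0.5,"wx":0,"wy":0,"wz":0},{"dx":0,"dy":0,"dz":0.2,"wx":0,"wy":0,"wz":0},{"dx":0,"dy":0,"dz":0.1,"wx":0,"wy":0,"wz":0},{"dx":0,"dy":0,"dz":0,"wx":0,"wy":0,"wz":0}]'
python3 -m inch '[{"dx":0,"dy":0,"dz":0.1,"wx":0,"wy":0,"wz":0},{"dx":0,"dy":0,"dz":0.1,"wx":0,"wy":0,"wz":0},{"dx":0,"dy":0,"dz":0.1,"wx":0,"wy":0,"wz":0}]'
python3 -m inch '[{"dx":0,"dy":0,"dz":0.1,"wx":0,"wy":0,"wz":0},{"dx":0,"dy":0,"dz":0.1,"wx":0,"wy":0,"wz":0},{"dx":0,"dy":0,"dz":0,"wx":0,"wy":0,"wz":0}]'
```

```text
t: 7.62
tcp_pos: [0.5554, 0.2119, 0.2302]
tool_rot: [0.995, 0.097, 0.0, -0.0]
force: [-0.6, 0.2, -0.2]
finger_gap: 0.229
gripper_force: 40.4
t: 8.0
tcp_pos: [0.5552, 0.2119, 0.2269]
tool_rot: [0.995, 0.097, 0.0, 0.0]
force: [0.5, 0.7, -0.1]
finger_gap: 0.226
gripper_force: 40.4
t: 8.38
tcp_pos: [0.5552, 0.2119, 0.2248]
tool_rot: [0.995, 0.097, -0.0, 0.0]
force: [0.6, -0.2, -0.0]
finger_gap: 0.225
gripper_force: 40.4
```

```bash
python3 -m inch '[{"dx":0,"dy":0,"dz":0.1,"wx":0,"wy":0,"wz":0},{"dx":0,"dy":0,"dz":0.1,"wx":0,"wy":0,"wz":0},{"dx":0,"dy":0,"dz":0,"wx":0,"wy":0,"wz":0}]'
```

```text
t: 8.75
tcp_pos: [0.5551, 0.2119, 0.2228]
tool_rot: [0.995, 0.097, -0.0, -0.0]
force: [0.7, 0.9, -0.2]
finger_gap: 0.226
gripper_force: 40.4
```

```bash
python3 -m inch '[{"dx":0,"dy":0,"dz":0.1,"wx":0,"wy":0,"wz":0},{"dx":0,"dy":0,"dz":0.1,"wx":0,"wy":0,"wz":0},{"dx":0,"dy":0,"dz":0,"wx":0,"wy":0,"wz":0}]'
```

```text
t: 9.12
tcp_pos: [0.5551, 0.2119, 0.2208]
tool_rot: [0.995, 0.097, -0.0, 0.0]
force: [0.5, -0.2, -0.6]
finger_gap: 0.229
gripper_force: 40.4
```

```bash
python3 -m inch '[{"dx":0,"dy":0,"dz":0.1,"wx":0,"wy":0,"wz":0},{"dx":0,"dy":0,"dz":0.1,"wx":0,"wy":0,"wz":0},{"dx":0,"dy":0,"dz":0.1,"wx":0,"wy":0,"wz":0},{"dx":0,"dy":0,"dz":0,"wx":0,"wy":0,"wz":0}]'
```

```text
t: 9.62
tcp_pos: [0.5551, 0.2118, 0.2178]
tool_rot: [0.995, 0.097, -0.0, 0.0]
force: [-0.7, -0.1, -1.1]
finger_gap: 0.226
gripper_force: 40.4
```

```bash
python3 -m inch '[{"dx":0,"dy":0,"dz":0.1,"wx":0,"wy":0,"wz":0},{"dx":0,"dy":0,"dz":0.1,"wx":0,"wy":0,"wz":0},{"dx":0,"dy":0,"dz":0,"wx":0,"wy":0,"wz":0}]'
```

```text
t: 10.0
tcp_pos: [0.5552, 0.2118, 0.2158]
tool_rot: [0.995, 0.097, -0.0, 0.0]
force: [-0.5, -0.6, -0.8]
finger_gap: 0.228
gripper_force: 40.4
```

```bash
python3 -m inch '[{"dx":0,"dy":0,"dz":0.1,"wx":0,"wy":0,"wz":0},{"dx":0,"dy":0,"dz":0.05,"wx":0,"wy":0,"wz":0},{"dx":0,"dy":0,"dz":0,"wx":0,"wy":0,"wz":0}]'
```

```text
t: 10.38
tcp_pos: [0.5552, 0.2119, 0.2144]
tool_rot: [0.995, 0.097, -0.0, -0.0]
force: [0.5, 0.5, 0.1]
finger_gap: 0.228
gripper_force: 40.4
```

```bash
python3 -m inch '[{"dx":0,"dy":0,"dz":0.08,"wx":0,"wy":0,"wz":0},{"dx":0,"dy":0,"dz":0,"wx":0,"wy":0,"wz":0}]'
```

```text
t: 10.62
tcp_pos: [0.5552, 0.2119, 0.2136]
tool_rot: [0.995, 0.097, -0.0, 0.0]
force: [0.0, -0.4, -0.0]
finger_gap: 0.228
gripper_force: 40.4
```

```bash
python3 -m inch '[{"dx":0,"dy":0,"dz":0.08,"wx":0,"wy":0,"wz":0},{"dx":0,"dy":0,"dz":0,"wx":0,"wy":0,"wz":0}]'
```

```text
t: 10.88
tcp_pos: [0.5552, 0.2119, 0.2127]
tool_rot: [0.995, 0.097, -0.0, -0.0]
force: [-0.0, -0.2, -1.0]
finger_gap: 0.228
gripper_force: 40.4
```

```bash
python3 -m inch '[{"dx":0,"dy":0,"dz":0.08,"wx":0,"wy":0,"wz":0},{"dx":0,"dy":0,"dz":0,"wx":0,"wy":0,"wz":0}]'
```

```text
t: 11.12
tcp_pos: [0.5552, 0.2119, 0.2119]
tool_rot: [0.995, 0.097, -0.0, 0.0]
force: [0.3, -0.6, 0.2]
finger_gap: 0.228
gripper_force: 40.4
```

```bash
python3 -m inch '[{"dx":0,"dy":0,"dz":0.1,"wx":0,"wy":0,"wz":0},{"dx":0,"dy":0,"dz":0.1,"wx":0,"wy":0,"wz":0},{"dx":0,"dy":0,"dz":0,"wx":0,"wy":0,"wz":0}]'
```

```text
t: 11.5
tcp_pos: [0.5551, 0.2118, 0.2099]
tool_rot: [0.995, 0.097, -0.0, 0.0]
force: [0.7, 0.4, -1.2]
finger_gap: 0.227
gripper_force: 40.4
```

```bash
python3 -m inch '[{"dx":0,"dy":0,"dz":0.08,"wx":0,"wy":0,"wz":0},{"dx":0,"dy":0,"dz":0.06,"wx":0,"wy":0,"wz":0},{"dx":0,"dy":0,"dz":0,"wx":0,"wy":0,"wz":0}]'
```

```text
t: 11.88
tcp_pos: [0.5552, 0.2119, 0.2086]
tool_rot: [0.995, 0.097, -0.0, 0.0]
force: [-1.3, -0.4, -0.5]
finger_gap: 0.232
gripper_force: 40.4
```

```bash
python3 -m inch '[{"dx":0,"dy":0,"dz":0.08,"wx":0,"wy":0,"wz":0},{"dx":0,"dy":0,"dz":0,"wx":0,"wy":0,"wz":0}]'
```

```text
t: 12.12
tcp_pos: [0.5552, 0.2119, 0.2077]
tool_rot: [0.995, 0.097, -0.0, -0.0]
force: [0.2, 0.1, -1.5]
finger_gap: 0.226
gripper_force: 40.4
```

```bash
python3 -m inch '[{"dx":0,"dy":0,"dz":0.08,"wx":0,"wy":0,"wz":0},{"dx":0,"dy":0,"dz":0,"wx":0,"wy":0,"wz":0}]'
```

```text
t: 12.38
tcp_pos: [0.5552, 0.2119, 0.2069]
tool_rot: [0.995, 0.097, -0.0, -0.0]
force: [-1.1, -0.6, -0.8]
finger_gap: 0.227
gripper_force: 40.4
```

```bash
python3 -m inch '[{"dx":0,"dy":0,"dz":0.06,"wx":0,"wy":0,"wz":0},{"dx":0,"dy":0,"dz":0,"wx":0,"wy":0,"wz":0}]'
```

```text
t: 12.62
tcp_pos: [0.5553, 0.2119, 0.2064]
tool_rot: [0.995, 0.097, 0.0, -0.0]
force: [-0.6, -0.0, -0.5]
finger_gap: 0.232
gripper_force: 40.6
```

```bash
python3 -m inch '[{"dx":0,"dy":0,"dz":0.06,"wx":0,"wy":0,"wz":0},{"dx":0,"dy":0,"dz":0,"wx":0,"wy":0,"wz":0}]'
```

```text
t: 12.88
tcp_pos: [0.5553, 0.2119, 0.2064]
tool_rot: [0.995, 0.097, 0.0, -0.0]
force: [-0.9, -0.1, 4.2]
finger_gap: 0.229
gripper_force: 41.1
```

```bash
python3 -m inch '[{"dx":0,"dy":0,"dz":0.06,"wx":0,"wy":0,"wz":0},{"dx":0,"dy":0,"dz":0,"wx":0,"wy":0,"wz":0}]'
```

```text
t: 13.12
tcp_pos: [0.5554, 0.2119, 0.2063]
tool_rot: [0.995, 0.097, 0.0, -0.0]
force: [-2.2, -1.5, 8.4]
finger_gap: 0.227
gripper_force: 41.7
```

Contact came at TCP z 0.2064, so the bore is 46 mm deep and the long, three-ring post is the right one. I'll ease off to a light rest, then lift out.

```bash
python3 -m inch '[{"dx":0,"dy":0,"dz":-0.08,"wx":0,"wy":0,"wz":0},{"dx":0,"dy":0,"dz":0,"wx":0,"wy":0,"wz":0},{"dx":0,"dy":0,"dz":0,"wx":0,"wy":0,"wz":0},{"dx":0,"dy":0,"dz":0,"wx":0,"wy":0,"wz":0},{"dx":0,"dy":0,"dz":0,"wx":0,"wy":0,"wz":0}]'
python3 -m inch '[{"dx":0,"dy":0,"dz":-1,"wx":0,"wy":0,"wz":0},{"dx":0,"dy":0,"dz":-2,"wx":0,"wy":0,"wz":0},{"dx":0,"dy":0,"dz":-3,"wx":0,"wy":0,"wz":0},{"dx":0,"dy":0,"dz":-3,"wx":0,"wy":0,"wz":0},{"dx":0,"dy":0,"dz":-1.7,"wx":0,"wy":0,"wz":0},{"dx":0,"dy":0,"dz":0,"wx":0,"wy":0,"wz":0}]'
python3 - <<'E'
from h import *
go([.5337,-.2347,.313],np.radians(-78.75))
E
```

```text
t: 13.75
tcp_pos: [0.5554, 0.2119, 0.2064]
tool_rot: [0.995, 0.097, 0.0, -0.0]
force: [-0.9, 0.8, 5.9]
finger_gap: 0.229
gripper_force: 41.1
t: 14.5
tcp_pos: [0.5559, 0.2121, 0.3145]
tool_rot: [0.995, 0.097, 0.002, -0.0]
force: [0.7, 0.4, -0.4]
finger_gap: 0.231
gripper_force: 40.5
shift cm [-10.83  43.4    0.11]
rotvec deg [ 0.   -0.21 -0.08]
```

```bash
python3 -m inch '[{"dx":-0.6,"dy":2.5,"dz":0,"wx":0,"wy":0,"wz":0},{"dx":-1.2,"dy":4.8,"dz":0,"wx":0,"wy":0,"wz":0},{"dx":-1.3,"dy":5.2,"dz":0,"wx":0,"wy":0,"wz":0},{"dx":-1.3,"dy":5.2,"dz":0,"wx":0,"wy":0,"wz":0},{"dx":-1.3,"dy":5.2,"dz":0,"wx":0,"wy":0,"wz":0},{"dx":-1.3,"dy":5.2,"dz":0,"wx":0,"wy":0,"wz":0},{"dx":-1.3,"dy":5.2,"dz":0,"wx":0,"wy":0,"wz":0},{"dx":-1.3,"dy":5.1,"dz":0,"wx":0,"wy":0,"wz":0},{"dx":-0.8,"dy":3.5,"dz":0,"wx":0,"wy":0,"wz":0},{"dx":-0.4,"dy":1.5,"dz":0,"wx":0,"wy":0,"wz":0}]'
python3 -m inch '[{"dx":0,"dy":0,"dz":0,"wx":0,"wy":0,"wz":0},{"dx":0,"dy":0,"dz":0,"wx":0,"wy":0,"wz":0},{"dx":0,"dy":0,"dz":0,"wx":0,"wy":0,"wz":0}]'
python3 - <<'E'
from h import *
go([.5337,-.2347,.285],np.radians(-78.75))
E
```

```text
t: 15.75
tcp_pos: [0.5327, -0.2366, 0.3117]
tool_rot: [0.995, 0.096, -0.001, -0.001]
force: [0.1, 1.4, 0.1]
finger_gap: 0.23
gripper_force: 40.4
t: 16.12
tcp_pos: [0.5334, -0.2332, 0.313]
tool_rot: [0.995, 0.098, -0.0, -0.0]
force: [0.1, 0.2, -0.2]
finger_gap: 0.228
gripper_force: 40.4
shift cm [0.   0.15 2.8 ]
rotvec deg [-0.04  0.01  0.03]
```

```bash
python3 -m inch '[{"dx":0,"dy":0.15,"dz":1.5,"wx":0,"wy":0,"wz":0},{"dx":0,"dy":0,"dz":1.4,"wx":0,"wy":0,"wz":0},{"dx":0,"dy":0,"dz":0,"wx":0,"wy":0,"wz":0},{"dx":0,"dy":0,"dz":0,"wx":0,"wy":0,"wz":0}]'
python3 - <<'E'
from h import *
go([.5337,-.2347,.270],np.radians(-78.75))
E
python3 -m inch '[{"dx":0,"dy":0,"dz":0.4,"wx":0,"wy":0,"wz":0},{"dx":0,"dy":0,"dz":0.4,"wx":0,"wy":0,"wz":0},{"dx":0,"dy":0,"dz":0.4,"wx":0,"wy":0,"wz":0},{"dx":0,"dy":0,"dz":0,"wx":0,"wy":0,"wz":0}]'
```

```text
t: 16.62
tcp_pos: [0.5337, -0.2363, 0.2837]
tool_rot: [0.995, 0.097, -0.0, -0.0]
force: [0.4, 0.4, -1.2]
finger_gap: 0.229
gripper_force: 40.4
shift cm [ 0.04 -0.16  1.37]
rotvec deg [-0.02  0.02 -0.09]
t: 17.12
tcp_pos: [0.5334, -0.2362, 0.2716]
tool_rot: [0.995, 0.097, -0.0, -0.0]
force: [-0.6, -0.4, 0.0]
finger_gap: 0.228
gripper_force: 40.4
```

```bash
python3 -m inch '[{"dx":0,"dy":-0.13,"dz":0.4,"wx":0,"wy":0,"wz":0},{"dx":0,"dy":0,"dz":0.8,"wx":0,"wy":0,"wz":0},{"dx":0,"dy":0,"dz":1.3,"wx":0,"wy":0,"wz":0},{"dx":0,"dy":0,"dz":0,"wx":0,"wy":0,"wz":0}]'
```

```text
t: 17.62
tcp_pos: [0.5326, -0.2345, 0.2453]
tool_rot: [0.995, 0.097, -0.001, -0.001]
force: [-0.3, -0.3, -0.4]
finger_gap: 0.225
gripper_force: 40.4
```

```bash
python3 -m inch '[{"dx":0,"dy":0,"dz":1.2,"wx":0,"wy":0,"wz":0},{"dx":0,"dy":0,"dz":1.5,"wx":0,"wy":0,"wz":0},{"dx":0,"dy":0,"dz":1.0,"wx":0,"wy":0,"wz":0},{"dx":0,"dy":0,"dz":0.6,"wx":0,"wy":0,"wz":0},{"dx":0,"dy":0,"dz":0.2,"wx":0,"wy":0,"wz":0},{"dx":0,"dy":0,"dz":0.1,"wx":0,"wy":0,"wz":0},{"dx":0,"dy":0,"dz":0,"wx":0,"wy":0,"wz":0}]'
```

```text
t: 18.5
tcp_pos: [0.5335, -0.2351, 0.2013]
tool_rot: [0.995, 0.097, 0.0, 0.0]
force: [0.7, 0.3, -0.1]
finger_gap: 0.231
gripper_force: 40.4
```

```bash
python3 -m inch '[{"dx":0,"dy":0,"dz":0.1,"wx":0,"wy":0,"wz":0},{"dx":0,"dy":0,"dz":0.1,"wx":0,"wy":0,"wz":0},{"dx":0,"dy":0,"dz":0.1,"wx":0,"wy":0,"wz":0},{"dx":0,"dy":0,"dz":0.1,"wx":0,"wy":0,"wz":0},{"dx":0,"dy":0,"dz":0,"wx":0,"wy":0,"wz":0}]'
```

```text
t: 19.12
tcp_pos: [0.5334, -0.235, 0.1974]
tool_rot: [0.995, 0.097, 0.0, 0.0]
force: [-1.1, 1.7, 3.4]
finger_gap: 0.229
gripper_force: 40.9
```

The rod is seated. Releasing it, then rising to look at the long post.

```bash
python3 -m inch '[{"dx":0,"dy":0,"dz":0,"wx":0,"wy":0,"wz":0},{"dx":0,"dy":0,"dz":0,"wx":0,"wy":0,"wz":0},{"dx":0,"dy":0,"dz":0,"wx":0,"wy":0,"wz":0}]' 0.6
python3 -m inch '[{"dx":0,"dy":0,"dz":-0.5,"wx":0,"wy":0,"wz":0},{"dx":0,"dy":0,"dz":-1.5,"wx":0,"wy":0,"wz":0},{"dx":0,"dy":0,"dz":-3,"wx":0,"wy":0,"wz":0},{"dx":0,"dy":0,"dz":-4,"wx":0,"wy":0,"wz":0},{"dx":-0.5,"dy":1.5,"dz":-2,"wx":0,"wy":0,"wz":0},{"dx":-1.5,"dy":3,"dz":0,"wx":0,"wy":0,"wz":0},{"dx":-1.5,"dy":3,"dz":0,"wx":0,"wy":0,"wz":0},{"dx":-1,"dy":2,"dz":0,"wx":0,"wy":0,"wz":0},{"dx":0,"dy":0,"dz":0,"wx":0,"wy":0,"wz":0},{"dx":0,"dy":0,"dz":0,"wx":0,"wy":0,"wz":0}]'
python3 - <<'E'
from h import *
p=eyes.camera_params("wrist"); im=eyes.snapshot("wrist"); cv2.imwrite("pics/w4.png",im[:,:,::-1])
np.save("w4.npy",np.r_[p["rvec"],p["tvec"]]); print(sense()["tcp_pos"])
g=cv2.cvtColor(im,cv2.COLOR_RGB2GRAY); c0=[.5388,-.3459]; print(w2px("wrist",[*c0,.154],p))
for r in ([.0125],[.014],[.0125,.014]): print(fitcircle("wrist",g,p,c0,.154,r,.008,.0004))
pt=eyes.camera_params("top"); print(fitcircle("top",cv2.imread("pics/top0.png",0),pt,c0,.154,[.0125]), w2px("top",[*c0,.154]))
print("dot",px2w("wrist",0,0,.16,p)[:1], w2px("wrist",[.5334,-.2347,.16],p))
E
```

```text
t: 19.5
tcp_pos: [0.5333, -0.235, 0.1968]
tool_rot: [0.995, 0.097, -0.0, -0.0]
force: [0.4, 0.7, -0.4]
finger_gap: 0.599
gripper_force: 0.0
t: 20.75
tcp_pos: [0.5076, -0.336, 0.307]
tool_rot: [0.995, 0.097, -0.0, -0.001]
force: [0.3, 0.2, -0.1]
finger_gap: 0.6
gripper_force: 0.0
[ 0.50771738 -0.33574146  0.30694111]
[347.23651962 204.29093622]
(np.float32(35.99343), (0.5388, -0.3463))
(np.float32(23.091524), (0.5384, -0.3447))
(np.float32(53.46853), (0.5388, -0.3459))
(np.float32(21.958748), (0.5390999999999999, -0.34409999999999996)) [499.00944327 220.25897741]
dot [0.66231148] [169.40899145 182.01287134]
```

View pics/w4.png

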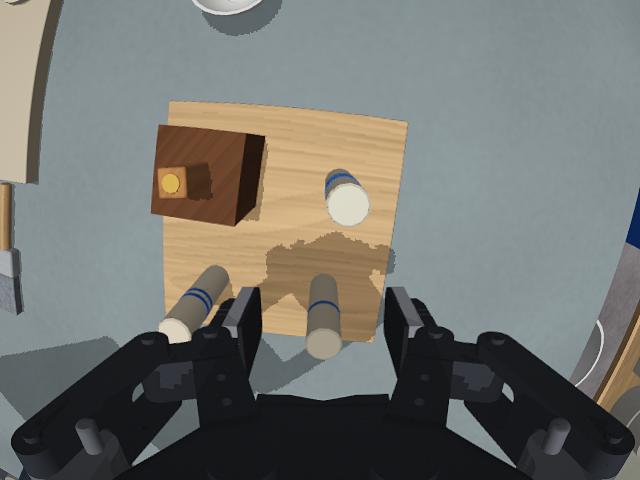

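The rod stands back in its block at (171,183), and the long post's top is at (348,205), giving (0.5388,-0.346).

Run:
```python
from h import *
go([.5388,-.346,.174],np.radians(-78.75))
```

```text
shift cm [ 2.85  1.63 13.29]
rotvec deg [-0.07  0.01 -0.03]
```

```bash
python3 -m inch '[{"dx":1.45,"dy":0.8,"dz":0,"wx":0,"wy":0,"wz":0},{"dx":1.4,"dy":0.83,"dz":1,"wx":0,"wy":0,"wz":0},{"dx":0,"dy":0,"dz":3,"wx":0,"wy":0,"wz":0},{"dx":0,"dy":0,"dz":2,"wx":0,"wy":0,"wz":0},{"dx":0,"dy":0,"dz":0.5,"wx":0,"wy":0,"wz":0},{"dx":0,"dy":0,"dz":0,"wx":0,"wy":0,"wz":0},{"dx":0,"dy":0,"dz":0,"wx":0,"wy":0,"wz":0},{"dx":0,"dy":0,"dz":0,"wx":0,"wy":0,"wz":0}]' 0.7
python3 - <<'E'
from h import *
go([.5388,-.346,.174],np.radians(-78.75))
E
```

```text
t: 21.8
tcp_pos: [0.5391, -0.3477, 0.243]
tool_rot: [0.995, 0.097, 0.001, 0.001]
force: [1.2, 0.2, -0.2]
finger_gap: 0.699
gripper_force: 0.0
shift cm [-0.   -0.18  6.9 ]
rotvec deg [ 0.09 -0.06 -0.08]
```

```bash
python3 -m inch '[{"dx":0,"dy":-0.15,"dz":1,"wx":0,"wy":0,"wz":0},{"dx":0,"dy":0,"dz":2.5,"wx":0,"wy":0,"wz":0},{"dx":0,"dy":0,"dz":2.4,"wx":0,"wy":0,"wz":0},{"dx":0,"dy":0,"dz":1.0,"wx":0,"wy":0,"wz":0},{"dx":0,"dy":0,"dz":0,"wx":0,"wy":0,"wz":0},{"dx":0,"dy":0,"dz":0,"wx":0,"wy":0,"wz":0},{"dx":0,"dy":0,"dz":0,"wx":0,"wy":0,"wz":0}]'
python3 - <<'E'
from h import *
go([.5388,-.346,.174],np.radians(-78.75))
E
python3 -m inch '[{"dx":0,"dy":0,"dz":0,"wx":0,"wy":0,"wz":0},{"dx":0,"dy":0,"dz":0,"wx":0,"wy":0,"wz":0},{"dx":0,"dy":0,"dz":0,"wx":0,"wy":0,"wz":0},{"dx":0,"dy":0,"dz":0,"wx":0,"wy":0,"wz":0}]' 0.2 60
python3 -m inch '[{"dx":0,"dy":0,"dz":0,"wx":0,"wy":0,"wz":0}]'
```

```text
t: 22.68
tcp_pos: [0.5389, -0.3463, 0.1741]
tool_rot: [0.995, 0.097, 0.001, 0.001]
force: [0.3, -0.5, -0.1]
finger_gap: 0.698
gripper_force: 0.0
shift cm [ 0.   -0.03  0.01]
rotvec deg [ 0.09 -0.07 -0.08]
t: 23.18
tcp_pos: [0.5386, -0.346, 0.1736]
tool_rot: [0.995, 0.097, 0.0, 0.0]
force: [-0.5, 1.1, 4.5]
finger_gap: 0.314
gripper_force: 59.4
t: 23.3
tcp_pos: [0.5387, -0.346, 0.1736]
tool_rot: [0.995, 0.097, 0.0, 0.0]
force: [-0.7, 0.9, 5.3]
finger_gap: 0.313
gripper_force: 59.5
```

```bash
python3 -m inch '[{"dx":0,"dy":0,"dz":-0.8,"wx":0,"wy":0,"wz":0},{"dx":0,"dy":0,"dz":-2,"wx":0,"wy":0,"wz":0},{"dx":0,"dy":0,"dz":-3.2,"wx":0,"wy":0,"wz":0},{"dx":0,"dy":0,"dz":-4,"wx":0,"wy":0,"wz":0},{"dx":0,"dy":0,"dz":-4,"wx":0,"wy":0,"wz":0},{"dx":0,"dy":0,"dz":-3,"wx":0,"wy":0,"wz":0},{"dx":0,"dy":0,"dz":-1,"wx":0,"wy":0,"wz":0},{"dx":0,"dy":0,"dz":0,"wx":0,"wy":0,"wz":0}]'
python3 - <<'E'
from h import *
go([.5556,.212,.345],np.radians(-78.75)); print(sense()["force"],sense()["finger_gap"])
E
```

```text
t: 24.3
tcp_pos: [0.5382, -0.3458, 0.3526]
tool_rot: [0.995, 0.097, -0.0, -0.0]
force: [-0.6, 0.4, -2.8]
finger_gap: 0.311
gripper_force: 59.2
shift cm [ 12.51 -54.39   0.78]
rotvec deg [-0.02  0.02 -0.08]
[-0.63433063  0.36019007 -2.75820558] 0.31111367407846896
```

```bash
python3 -m inch '[{"dx":0.6,"dy":-2.5,"dz":0,"wx":0,"wy":0,"wz":0},{"dx":1.1,"dy":-4.9,"dz":0,"wx":0,"wy":0,"wz":0},{"dx":1.2,"dy":-5.1,"dz":0,"wx":0,"wy":0,"wz":0},{"dx":1.2,"dy":-5.1,"dz":0,"wx":0,"wy":0,"wz":0},{"dx":1.2,"dy":-5.1,"dz":0,"wx":0,"wy":0,"wz":0},{"dx":1.2,"dy":-5.1,"dz":0,"wx":0,"wy":0,"wz":0},{"dx":1.2,"dy":-5.1,"dz":0,"wx":0,"wy":0,"wz":0},{"dx":1.2,"dy":-5.1,"dz":0,"wx":0,"wy":0,"wz":0},{"dx":1.2,"dy":-5.1,"dz":0,"wx":0,"wy":0,"wz":0},{"dx":1.2,"dy":-5.1,"dz":0,"wx":0,"wy":0,"wz":0}]'
python3 -m inch '[{"dx":0.8,"dy":-3.7,"dz":0.5,"wx":0,"wy":0,"wz":0},{"dx":0.4,"dy":-2.4,"dz":1,"wx":0,"wy":0,"wz":0},{"dx":0,"dy":0,"dz":2,"wx":0,"wy":0,"wz":0},{"dx":0,"dy":0,"dz":2.5,"wx":0,"wy":0,"wz":0},{"dx":0,"dy":0,"dz":1.8,"wx":0,"wy":0,"wz":0},{"dx":0,"dy":0,"dz":0,"wx":0,"wy":0,"wz":0},{"dx":0,"dy":0,"dz":0,"wx":0,"wy":0,"wz":0},{"dx":0,"dy":0,"dz":0,"wx":0,"wy":0,"wz":0}]'
python3 - <<'E'
from h import *
go([.5556,.212,.250],np.radians(-78.75))
E
```

```text
t: 25.55
tcp_pos: [0.554, 0.1516, 0.3513]
tool_rot: [0.995, 0.098, -0.002, -0.0]
force: [-0.3, -0.0, -2.1]
finger_gap: 0.316
gripper_force: 59.3
t: 26.55
tcp_pos: [0.5561, 0.2113, 0.2758]
tool_rot: [0.995, 0.097, 0.001, -0.0]
force: [-0.2, 0.3, -2.0]
finger_gap: 0.312
gripper_force: 59.4
shift cm [-0.04 -0.08  2.58]
rotvec deg [-0.   -0.09 -0.07]
```

```bash
python3 -m inch '[{"dx":-0.03,"dy":-0.07,"dz":1,"wx":0,"wy":0,"wz":0},{"dx":0,"dy":0,"dz":1.5,"wx":0,"wy":0,"wz":0},{"dx":0,"dy":0,"dz":0.6,"wx":0,"wy":0,"wz":0},{"dx":0,"dy":0,"dz":0,"wx":0,"wy":0,"wz":0},{"dx":0,"dy":0,"dz":0,"wx":0,"wy":0,"wz":0},{"dx":0,"dy":0,"dz":0,"wx":0,"wy":0,"wz":0}]'
python3 - <<'E'
from h import *
go([.5557,.2119,.2406],np.radians(-78.75))
p=eyes.camera_params("wrist"); im=eyes.snapshot("wrist")[:,:,::-1]
cv2.imwrite("pics/w5.png",cv2.resize(im[130:330,220:430],None,fx=2.8,fy=2.8,interpolation=cv2.INTER_CUBIC))
cv2.imwrite("pics/w5f.png",im)
E
```

```text
t: 27.3
tcp_pos: [0.5557, 0.2117, 0.2444]
tool_rot: [0.995, 0.097, 0.0, -0.0]
force: [0.1, 0.7, -2.5]
finger_gap: 0.313
gripper_force: 59.4
shift cm [ 0.   -0.02  0.38]
rotvec deg [ 0.   -0.05 -0.08]
```

View pics/w5.png

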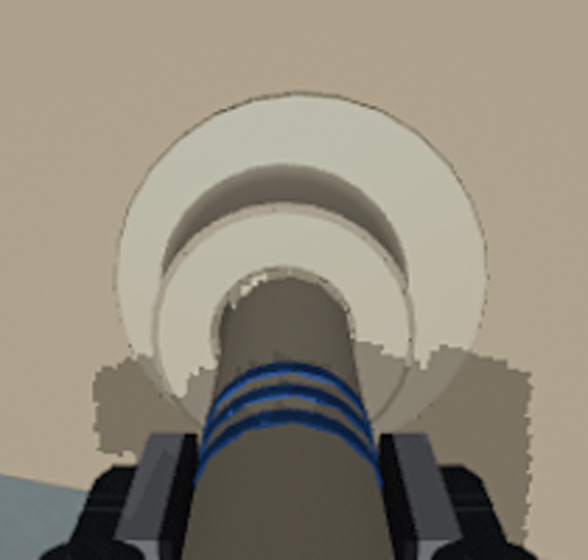

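The crop shows the three-ring post's lower end (220–350) inside the bore edges (211–355), offset about 0.5 mm to the right. Lowering gently.

```bash
python3 -m inch '[{"dx":0,"dy":-0.03,"dz":0.1,"wx":0,"wy":0,"wz":0},{"dx":0,"dy":0,"dz":0.15,"wx":0,"wy":0,"wz":0},{"dx":0,"dy":0,"dz":0.15,"wx":0,"wy":0,"wz":0},{"dx":0,"dy":0,"dz":0.1,"wx":0,"wy":0,"wz":0},{"dx":0,"dy":0,"dz":0,"wx":0,"wy":0,"wz":0}]'
```

```text
t: 27.98
tcp_pos: [0.5552, 0.2119, 0.2388]
tool_rot: [0.995, 0.097, -0.0, -0.0]
force: [0.1, -0.5, -1.3]
finger_gap: 0.311
gripper_force: 59.4
```

```bash
python3 -m inch '[{"dx":0,"dy":0,"dz":0.1,"wx":0,"wy":0,"wz":0},{"dx":0,"dy":0,"dz":0.1,"wx":0,"wy":0,"wz":0},{"dx":0,"dy":0,"dz":0,"wx":0,"wy":0,"wz":0}]'; python3 -c "
from station import sense; s=sense(); print(s['force'],s['ft_torque'])"
```

```text
t: 28.35
tcp_pos: [0.5552, 0.2119, 0.2369]
tool_rot: [0.995, 0.097, -0.0, -0.0]
force: [-1.1, 1.0, -1.9]
finger_gap: 0.313
gripper_force: 59.4
[-1.1464906   1.04167964 -1.9324913 ] [0.00695945 0.1768057  0.01200538]
```

```bash
python3 -m inch '[{"dx":0,"dy":0,"dz":0.2,"wx":0,"wy":0,"wz":0},{"dx":0,"dy":0,"dz":0.25,"wx":0,"wy":0,"wz":0},{"dx":0,"dy":0,"dz":0.25,"wx":0,"wy":0,"wz":0},{"dx":0,"dy":0,"dz":0.25,"wx":0,"wy":0,"wz":0},{"dx":0,"dy":0,"dz":0,"wx":0,"wy":0,"wz":0}]'
```

```text
t: 28.98
tcp_pos: [0.5553, 0.2119, 0.2271]
tool_rot: [0.995, 0.097, -0.0, -0.0]
force: [-1.5, -0.2, -2.8]
finger_gap: 0.31
gripper_force: 59.3
```

```bash
python3 -m inch '[{"dx":0,"dy":0,"dz":0.25,"wx":0,"wy":0,"wz":0},{"dx":0,"dy":0,"dz":0.25,"wx":0,"wy":0,"wz":0},{"dx":0,"dy":0,"dz":0.25,"wx":0,"wy":0,"wz":0},{"dx":0,"dy":0,"dz":0.25,"wx":0,"wy":0,"wz":0},{"dx":0,"dy":0,"dz":0,"wx":0,"wy":0,"wz":0}]'
```

```text
t: 29.6
tcp_pos: [0.5552, 0.2119, 0.2171]
tool_rot: [0.995, 0.097, -0.0, -0.0]
force: [-1.9, 0.8, -2.1]
finger_gap: 0.313
gripper_force: 59.3
```

```bash
python3 -m inch '[{"dx":-0.02,"dy":0,"dz":0.25,"wx":0,"wy":0,"wz":0},{"dx":0,"dy":0,"dz":0.25,"wx":0,"wy":0,"wz":0},{"dx":0,"dy":0,"dz":0.25,"wx":0,"wy":0,"wz":0},{"dx":0,"dy":0,"dz":0.25,"wx":0,"wy":0,"wz":0},{"dx":0,"dy":0,"dz":0,"wx":0,"wy":0,"wz":0}]'
```

```text
t: 30.22
tcp_pos: [0.5551, 0.2118, 0.2071]
tool_rot: [0.995, 0.097, -0.0, 0.0]
force: [-1.5, 1.5, -2.3]
finger_gap: 0.314
gripper_force: 59.4
```

```bash
python3 -m inch '[{"dx":0,"dy":0,"dz":0.25,"wx":0,"wy":0,"wz":0},{"dx":0,"dy":0,"dz":0.25,"wx":0,"wy":0,"wz":0},{"dx":0,"dy":0,"dz":0.2,"wx":0,"wy":0,"wz":0},{"dx":0,"dy":0,"dz":0.1,"wx":0,"wy":0,"wz":0},{"dx":0,"dy":0,"dz":0.1,"wx":0,"wy":0,"wz":0},{"dx":0,"dy":0,"dz":0,"wx":0,"wy":0,"wz":0}]'
```

```text
t: 30.98
tcp_pos: [0.5551, 0.2119, 0.1984]
tool_rot: [0.995, 0.097, -0.0, -0.0]
force: [-2.6, 0.3, -0.9]
finger_gap: 0.308
gripper_force: 59.6
```

```bash
python3 -m inch '[{"dx":0,"dy":0,"dz":0.1,"wx":0,"wy":0,"wz":0},{"dx":0,"dy":0,"dz":0.1,"wx":0,"wy":0,"wz":0},{"dx":0,"dy":0,"dz":0.06,"wx":0,"wy":0,"wz":0},{"dx":0,"dy":0,"dz":0,"wx":0,"wy":0,"wz":0}]'
```

```text
t: 31.48
tcp_pos: [0.5551, 0.2119, 0.1958]
tool_rot: [0.995, 0.097, -0.0, -0.0]
force: [-2.4, 1.7, -1.0]
finger_gap: 0.309
gripper_force: 59.6
```

```bash
python3 -m inch '[{"dx":0,"dy":0,"dz":0.08,"wx":0,"wy":0,"wz":0},{"dx":0,"dy":0,"dz":0.06,"wx":0,"wy":0,"wz":0},{"dx":0,"dy":0,"dz":0,"wx":0,"wy":0,"wz":0}]'
```

```text
t: 31.85
tcp_pos: [0.5552, 0.2119, 0.1947]
tool_rot: [0.995, 0.097, -0.0, -0.0]
force: [-3.1, 1.7, 3.3]
finger_gap: 0.307
gripper_force: 59.9
```

```bash
python3 -m inch '[{"dx":0,"dy":0,"dz":0.05,"wx":0,"wy":0,"wz":0},{"dx":0,"dy":0,"dz":0,"wx":0,"wy":0,"wz":0}]'
```

```text
t: 32.1
tcp_pos: [0.5552, 0.2119, 0.1946]
tool_rot: [0.995, 0.097, 0.0, -0.0]
force: [-4.2, 0.8, 5.9]
finger_gap: 0.311
gripper_force: 60.3
```

The post is on the bottom at TCP z 0.1946, as predicted. Releasing and rising straight up.

```bash
python3 -m inch '[{"dx":0,"dy":0,"dz":0,"wx":0,"wy":0,"wz":0},{"dx":0,"dy":0,"dz":0,"wx":0,"wy":0,"wz":0},{"dx":0,"dy":0,"dz":0,"wx":0,"wy":0,"wz":0},{"dx":0,"dy":0,"dz":0,"wx":0,"wy":0,"wz":0}]' 0.7
python3 -m inch '[{"dx":0,"dy":0,"dz":-0.6,"wx":0,"wy":0,"wz":0},{"dx":0,"dy":0,"dz":-2,"wx":0,"wy":0,"wz":0},{"dx":0,"dy":0,"dz":-3,"wx":0,"wy":0,"wz":0},{"dx":0,"dy":0,"dz":-3,"wx":0,"wy":0,"wz":0},{"dx":0,"dy":0,"dz":-3,"wx":0,"wy":0,"wz":0},{"dx":-3,"dy":2,"dz":-1,"wx":0,"wy":0,"wz":0},{"dx":-4,"dy":4,"dz":0,"wx":0,"wy":0,"wz":0},{"dx":-2,"dy":4,"dz":0,"wx":0,"wy":0,"wz":0},{"dx":0,"dy":0,"dz":0,"wx":0,"wy":0,"wz":0},{"dx":0,"dy":0,"dz":0,"wx":0,"wy":0,"wz":0}]'
python3 - <<'E'
from station import eyes
import cv2
cv2.imwrite("pics/scene1.png",eyes.snapshot("scene")[:,:,::-1])
E
```

```text
t: 32.6
tcp_pos: [0.5555, 0.2118, 0.194]
tool_rot: [0.995, 0.097, 0.0, 0.0]
force: [0.5, -0.3, 0.6]
finger_gap: 0.699
gripper_force: 0.0
t: 33.85
tcp_pos: [0.4868, 0.0965, 0.3205]
tool_rot: [0.995, 0.097, 0.001, -0.0]
force: [0.2, 0.5, 0.5]
finger_gap: 0.699
gripper_force: 0.0
```

View pics/scene1.png

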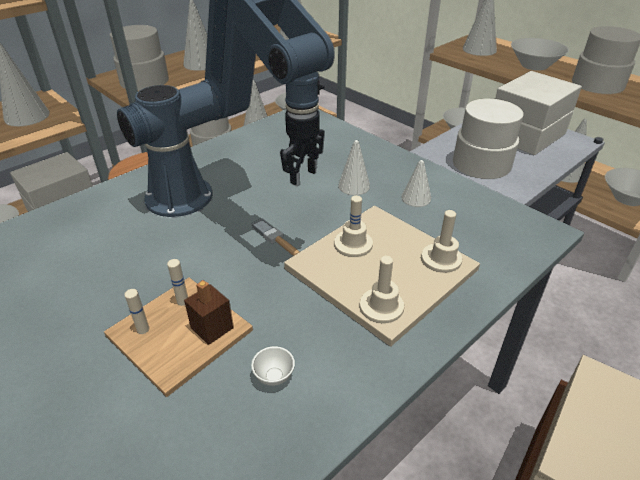

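The long post stands in the front cup at (355,220), the rod is in its block at (203,290), and the other two posts are on the board. The cones, bowl and brush haven't moved.

```bash
python3 -c "
from station import workorder; print(workorder.sign_off())"
```

```text
the job is handed in; nothing more can be done
None
```

The front cup's bore measured 46 mm, so I lowered the long (three-ring, 136 mm) post into it in the grip and released it at the bottom; the rod is back in its block, nothing else was disturbed, and the job was handed in at about 34 s.

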